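Hang the test cabinet's lift-off door and shut it

TASK

Take the windowed door, the only panel with hinge knuckles, out of the slotted rack without disturbing the blank plates beside it. Bring it to the test cabinet standing about square out from the front (open), lower both knuckles together all the way down onto the two hinge pins without letting it drop, and let go of it. Then push the door fully shut against its rubber bumpers; leave the plates and the fittings on the bench alone.

Things in the scene. Friction and masses are not known exactly. Their poses are not given: they have to be found in the camera images.
- cabinet: Fixed grey test cabinet, 240 wide, 205 deep, 205 high (220 at a gauge on the roof). Origin: on the vertical hinge axis at bench level, before its left front corner as the robot sees it. x into the cabinet, y to its left, z up. Front face at x = +14 mm, y = +30 to -210; opening y = -20 to -145, 40 to 170 high. At the axis two steel lugs (radius 10, 10 thick) stick out, each with an upright pin.
- pin_low (a point): Root of the lower hinge pin: on the hinge axis, on top of the lower lug, 50 mm above the bench; same axes as the cabinet. The pin rises 22 mm from here: 10 mm diameter for 15 mm, then a cone to a 3 mm tip.
- pin_high (a point): Root of the upper pin, on the upper lug, 95 mm straight above pin_low; the same pin. The upper lug's underside is 85 mm above pin_low, so the lower knuckle must come in sideways, from in front of the cabinet, with its lower end 24 to 60 mm above pin_low (about 40 is best), and then go down.
- door_center (a point): Centre of the loose door's panel: 150 wide (x), 10 thick (y), 150 high (z), aluminium frame with clear window, about 0.35 kg, centre of mass near here. x points along the panel to the hinge edge (knuckles), y out of the outer face, z up. Grip across the 10 mm thickness by the top edge. At 90 degrees open its axes are parallel to the cabinet's; shut, its x points along the cabinet's +y.
- bumper (a point): Tip of the lower of two rubber bumpers on the cabinet front, 153 mm to the cabinet's -y side of the hinge axis, 60 mm high (the other is 90 mm above). They stop the shut door with its mid-plane at about the cabinet's x = 0, the plane of the hinge axis.
- door_pull (a point): Black pull on the outer face, 12 wide, 40 high, 8 mm deep; this point is its centre, 62 mm from door_center towards the free edge, 15 mm below it. To shut, push the outer face: the free edge swings to the cabinet's -y side, then in. The hung door swings with slight friction, stays where left and sags up to 4 mm at its free edge.
- knuckle_low (a point): Lower end of the lower hinge knuckle's bore, on its axis: 88 mm towards the hinge edge from the door's centre and 58 mm below it; 17 mm above the door's lower edge. The knuckle is an upright steel tube 20 outside, 12 bore, 22 long, open at both ends. Fully home, this point lies at pin_low.
- knuckle_high (a point): Lower end of the upper knuckle's bore, 95 mm above knuckle_low; the same tube. Fully home, this point lies at pin_high.
- door_free_edge (a point): Middle of the door's free vertical edge, 75 mm from door_center and 163 mm from the hinge axis. Door shut: within 18 mm of the cabinet's x = 0 plane.
- rack: Fixed grey plastic rack, 120 (x) by 170 (y), 32 high. Origin under its centre, z up. Three slots along its x, 12.6 wide, at y = -52, 0 and +52 mm, floor 8 mm above the bench, so neighbouring panels leave 42 mm clear between them. The door and two blank plates stand in them in any order, panel x along the rack's x.
- plate_a: Loose blank aluminium plate with a steel bead, no knuckles: 150 (x), 10 (y), 140 high (z), in a rack slot. Origin under its centre. Leave alone.
- plate_b: Loose blank aluminium plate, no knuckles: 130 (x), 10 (y), 140 high (z), in a rack slot. Origin under its centre. Leave alone.
- fitting_a: Steel pipe fitting standing on the bench, 34 across its flange, 37 high. Origin under its centre. Leave alone.
- fitting_b: A second, equal fitting standing on the bench. Origin under its centre. Leave alone.

How it is judged:
On the way, in this order (a step that is already met when the one before it is completed fails the run):
1. the door hangs with both knuckles fully down on their pins, its free edge at least 60 mm out from the cabinet's x = 0 plane, and has been let go (horizontal distance between knuckle_low and pin_low below 0.005 m and z of knuckle_low in the frame of pin_low between -0.004 and 0.005 m and horizontal distance between knuckle_high and pin_high below 0.005 m and z of knuckle_high in the frame of pin_high between -0.004 and 0.005 m and contact force between the fingers and door below 0.2 N and x of door_free_edge in the frame of cabinet below -0.06 m), for 0.2 s.
2. the door is shut, still fully down on both pins (horizontal distance between knuckle_low and pin_low below 0.005 m and z of knuckle_low in the frame of pin_low between -0.004 and 0.005 m and horizontal distance between knuckle_high and pin_high below 0.005 m and z of knuckle_high in the frame of pin_high between -0.004 and 0.005 m and x of door_free_edge in the frame of cabinet between -0.018 and 0.018 m and y of door_free_edge in the frame of cabinet below -0.14 m), for 0.2 s.
At the end, for the whole second after the job is handed in: The door hangs on both pins (each knuckle within 5 mm of its pin's root, sideways and in height), is shut (free edge within 18 mm of the cabinet's x = 0 plane, on the opening's side), at rest (all of step 2 and linear speed of door below 0.02 m/s and angular speed of door below 0.1 rad/s); the robot touches nothing.
It fails at once if the long blank plate is shifted more than 25 mm or knocked over (distance of plate_a from where it was at the start of the episode above 0.025 m or angle between plate_a's own z axis and vertical above 0.3 rad).
It fails at once if the short blank plate is shifted more than 25 mm or knocked over (distance of plate_b from where it was at the start of the episode above 0.025 m or angle between plate_b's own z axis and vertical above 0.3 rad).
It fails at once if a fitting standing on the bench is shifted more than 25 mm or knocked over (distance of fitting_a from where it was at the start of the episode above 0.025 m or angle between fitting_a's own z axis and vertical above 0.5 rad).
It fails at once if a fitting standing on the bench is shifted more than 25 mm or knocked over (distance of fitting_b from where it was at the start of the episode above 0.025 m or angle between fitting_b's own z axis and vertical above 0.5 rad).
It fails at once if the door is let go above the pins and drops more than 8 mm onto them (contact force between the fingers and door below 0.2 N and horizontal distance between knuckle_low and pin_low below 0.02 m and z of knuckle_low in the frame of pin_low between 0.008 and 0.15 m).
It also fails if it takes over 67 s, if anything falls off the work surface, if the arm or the gripper's body presses on something with over 40 N, if the wrist force passes 120 N, or if a joint passes its speed limit or range.

ROBOT

A 6-joint arm with a two-finger parallel gripper is mounted at the origin on the work surface. World frame = base frame: x ahead of the robot, y to its left, z up, the work surface at z = 0. Lengths are in m, angles in rad, forces in N, time in s.
With the tool pointing down it reaches from about 0.275 to 0.875 m from the base axis. Payload 12.5 kg.
Tool frame: the origin (TCP) lies at the very end of the fingers, on their centre line; the grasp point (between the pads) lies 19 mm behind it; x points along the fingers, y is the direction in which the jaws open and shut, and the axes are right-handed (so a half turn about x gives the same grasp; the last joint's range is limited). The gripper opens to 85 mm and grips with 20 to 120 N. Pads are 22 mm wide; open, the fingers measure 114 mm over their backs; the gripper's body (76 mm by 85 mm) begins 54 mm behind the grasp point. The pads swing forward as they close: fully open they stand 13 mm farther back than shut.
Start: joints at [1.249, 0.351, 1.652, -0, 1.139, -0.085], TCP at [0.129, 0.535, 0.231] pointing down, gripper open.
Joint ranges: [-2.75, 2.75], [-0.79, 2.1], [0.01, 2.65], [-1.57, 4.71], [0.07, 3.14], [-2.87, 2.87]. Speed limits (rad/s): [2.22, 2.22, 2.79, 3.14, 3.14, 3.14].

INTERFACE

Orientations are given as a 3x3 rotation matrix whose columns are the frame's x, y, z axes.
In Python, from bench import manip gives the robot as it stands. Calls block until the motion is done:
- manip.move_ptp(position, orientation): joint-space move of the TCP to a pose.
- manip.move_l(position, attitude=None, max_speed=0.15): straight line of the TCP; attitude=None keeps the orientation; max_speed is the mean speed in m/s.
- manip.move_j(angles): joint-space move.
- manip.set_gripper(opening, effort=None): opening from 0.0 (shut) to 1.0 (fully open); effort is the grip in N (None keeps the last); returns when the fingers have stopped.
- manip.dwell(seconds).
- manip.inverse_kinematics(position, orientation): joint angles nearest the present ones, or None.
- manip.grab_frame(name): name is "scene" or "top"; returns (picture, depth): 384x512x3 uint8, red, green, blue; 384x512 float32, m along the optical axis (not along the pixel's ray), 0 where there is no reading.
- manip.get_calibration(name): a dict with "camera_matrix" (3x3 intrinsics, pixels), "R" (3x3) and "t" (3): a world point X has camera coordinates R X + t. Camera axes: x right, y down, z forward; pixel columns grow to the right and rows downward; lengths in m; the calibration is good to about 2 mm. A picture is of the moment at which its call begins. get_calibration takes no time and is no camera call.
A pose or a line that the arm cannot do raises manip.Unreachable and nothing moves.
- manip.sign_off(): hands the job in, once; it reports no verdict.
Trained networks look in the newest picture that a camera, given by its name, has taken for a name from the list of things; names that differ only in an ending like _2 or _b are one class to them, and where a whole thing is asked for, a point or a joint stands for the part that bears it (a point fixed in the world has none). Each returns a list of dicts, best first, with "confidence" (0 to 1); they miss things now and then, are a little off and sometimes report something else, mostly with a low value. They report only what shows in the picture. A call takes as long as a camera call.
- manip.look_for(camera, name): "at" ([x, y, z] in m, in world coordinates, good to about 4 mm: the middle of the surface that is visible of it).
Readings, each from a call of its own:
- manip.current_time(): time.
- manip.current_qpos(): joint angles.
- manip.current_joint_vel(): joint speeds.
- manip.current_joint_torque(): joint torques, N m.
- manip.current_ee_pos(): TCP position.
- manip.current_tcp_rot(): TCP orientation.
- manip.current_force(): force on the tool from outside, world axes, zero at the start.
- manip.current_ft_torque(): the same for the moment, N m.
- manip.current_grip_width(): opening from 0.0 (shut) to 1.0 (fully open).
Only numpy, scipy, OpenCV 4.12 (cv2) and the standard library are available. Lean on these libraries where they do the work, as an engineer would, in place of code of your own. Each camera call takes 0.05 s, during which the arm holds its last target.

## Working session

There is one attempt and no reset: what is moved stays moved. The work goes in short steps, each a Python script; the robot and the scene stay as the last script left them, time stands still between calls to the robot, and variables do not carry over. Pictures are saved under pics/ and viewed, and the job is handed in when it is done.

```bash
ls; mkdir -p pics; python3 - <<'E'
from bench import manip
import cv2,numpy as np
for n in("scene","top"):
    p,d=manip.grab_frame(n); cv2.imwrite(f"pics/{n}0.png",p[:,:,::-1]); np.savez(f"{n}0.npz",p=p,d=d)
    c=manip.get_calibration(n); print(n,c)
    for o in ("cabinet","rack","door_center","plate_a","plate_b","fitting_a","knuckle_low","knuckle_high","pin_low","pin_high","bumper","door_pull","door_free_edge"):
        try: r=manip.look_for(n,o)
        except Exception as e: r=str(e); print(o,r); continue
        print(o,[(np.round(q["at"],3).tolist(),round(q["confidence"],2)) for q in r[:4]])
print(manip.current_time(),manip.current_ee_pos(),manip.current_tcp_rot())
E
```

```text
pics
scene {'camera_matrix': array([[469.66281709,   0.        , 263.56358149],
       [  0.        , 469.66281709, 194.09564606],
       [  0.        ,   0.        ,   1.        ]]), 'R': array([[-3.55380932e-01,  9.34721295e-01, -7.02206374e-04],
       [ 8.03370661e-01,  3.05057244e-01, -5.11405572e-01],
       [-4.77807466e-01, -1.82307921e-01, -8.59339192e-01]]), 't': array([ 0.19678035, -0.34370615,  1.46483642])}
cabinet [([0.753, -0.148, 0.21], 0.56), ([0.405, -0.298, 0.026], 0.42)]
rack [([0.472, 0.22, 0.032], 0.83)]
door_center [([0.498, 0.266, 0.145], 0.88), ([0.753, -0.146, 0.208], 0.55)]
plate_a [([0.496, 0.209, 0.145], 0.79), ([0.474, 0.164, 0.141], 0.61)]
plate_b [([0.496, 0.209, 0.145], 0.79), ([0.474, 0.164, 0.141], 0.61)]
fitting_a [([0.321, -0.347, 0.028], 0.73), ([0.755, -0.147, 0.21], 0.73), ([0.402, -0.301, 0.024], 0.46)]
knuckle_low [([0.498, 0.264, 0.146], 0.61)]
knuckle_high [([0.498, 0.264, 0.144], 0.74)]
pin_low [([0.751, -0.147, 0.209], 0.8)]
pin_high [([0.752, -0.149, 0.207], 0.69)]
bumper [([0.756, -0.147, 0.204], 0.83)]
door_pull [([0.496, 0.266, 0.144]
[... 561 characters left out ...]
4, 0.26, 0.113], 0.96)]
plate_a [([0.449, 0.16, 0.119], 0.81), ([0.708, -0.169, 0.208], 0.59)]
plate_b [([0.449, 0.16, 0.119], 0.81), ([0.708, -0.169, 0.208], 0.59)]
fitting_a [([0.313, -0.347, 0.038], 0.59)]
knuckle_low [([0.468, 0.266, 0.11], 0.62)]
knuckle_high []
pin_low [([0.711, -0.172, 0.202], 0.86)]
pin_high [([0.709, -0.166, 0.204], 0.61), ([0.455, 0.21, 0.115], 0.44)]
bumper [([0.712, -0.17, 0.207], 0.67)]
door_pull [([0.467, 0.263, 0.11], 0.69)]
door_free_edge [([0.464, 0.266, 0.111], 0.55)]
1.4 [0.12900451 0.53464248 0.23126916] [[-1.67116057e-05  2.34605703e-01  9.72090615e-01]
 [-3.84111943e-05  9.72090614e-01 -2.34605703e-01]
 [-9.99999999e-01 -4.12597995e-05 -7.23370978e-06]]
```

View pics/scene0.png

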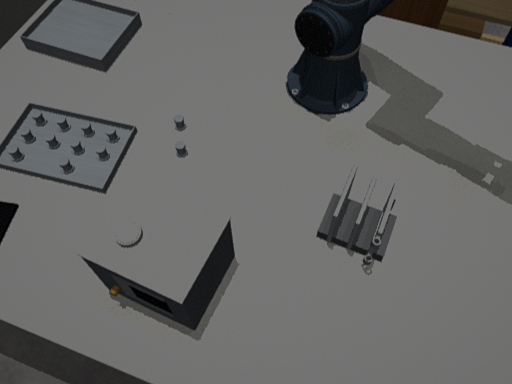

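View pics/top0.png

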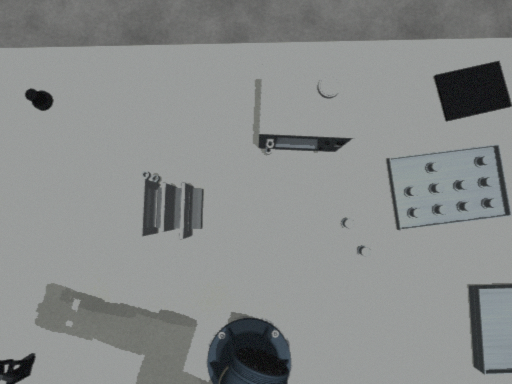

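```bash
python3 - <<'E'
import cv2,numpy as np
t=np.load("top0.npz")["p"][:,:,::-1]; s=np.load("scene0.npz")["p"][:,:,::-1]
def g(im): return np.clip(255*(im/255.)**0.6,0,255).astype(np.uint8)
a=cv2.resize(g(t)[165:245,130:215],None,fx=7,fy=7,interpolation=cv2.INTER_CUBIC)
b=cv2.resize(g(t)[70:165,245:365],None,fx=6,fy=6,interpolation=cv2.INTER_CUBIC)
c=cv2.resize(g(s)[160:280,310:410],None,fx=5,fy=5,interpolation=cv2.INTER_CUBIC)
for n,i in zip("abc",(a,b,c)): cv2.imwrite(f"pics/z{n}.png",i); print(i.shape)
E
```

```text
(560, 595, 3)
(570, 720, 3)
(600, 500, 3)
```

View pics/za.png

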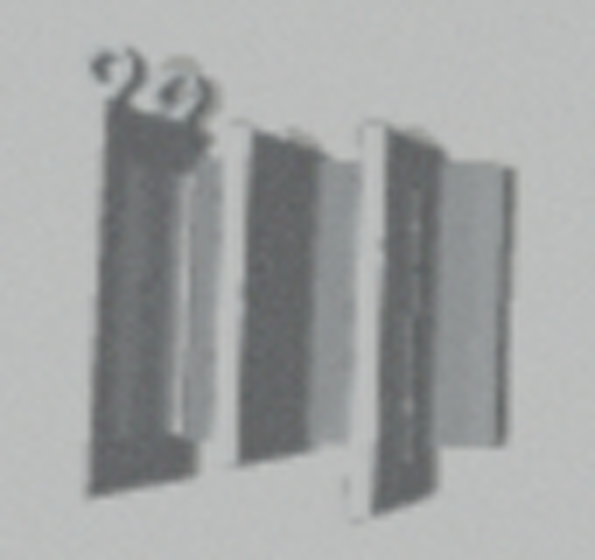

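View pics/zb.png

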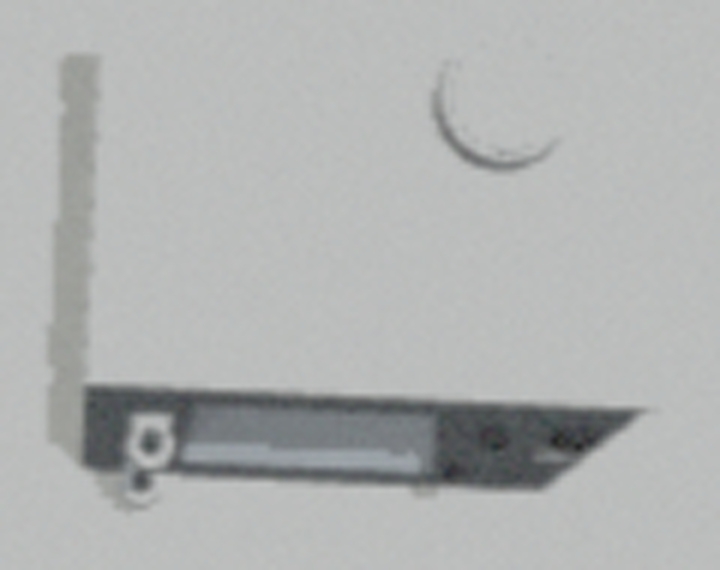

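View pics/zc.png

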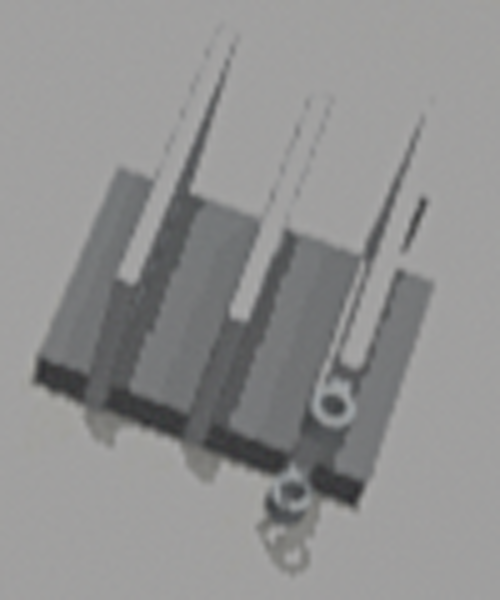

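```bash
cat > h.py <<'E'
import numpy as np,cv2
def cloud(c,d):
    K,R,t=c["camera_matrix"],c["R"],c["t"]
    v,u=np.mgrid[:d.shape[0],:d.shape[1]]
    X=np.stack([(u-K[0,2])/K[0,0]*d,(v-K[1,2])/K[1,1]*d,d],-1)
    W=(X-t)@R; W[d==0]=np.nan
    return W
def proj(c,X):
    q=c["camera_matrix"]@(c["R"]@np.asarray(X).T+c["t"][:,None]); return (q[:2]/q[2]).T
E
python3 - <<'E'
from bench import manip
import numpy as np,cv2
from h import *
for n in("top","scene"):
    W=cloud(manip.get_calibration(n),np.load(n+"0.npz")["d"])
    print(n,"bench z",np.nanmedian(W[...,2][(W[...,0]>.3)&(W[...,0]<.6)&(abs(W[...,1])<.1)]))
    def sel(x0,x1,y0,y1,z0,z1):
        m=(W[...,0]>x0)&(W[...,0]<x1)&(W[...,1]>y0)&(W[...,1]<y1)&(W[...,2]>z0)&(W[...,2]<z1); return W[m]
    # panel tops
    for nm,y0,y1,z0,z1 in(("door",.235,.31,.150,.166),("mid",.19,.235,.140,.156),("right",.13,.19,.140,.156)):
        P=sel(.35,.62,y0,y1,z0,z1)
        if len(P)<5: print(nm,len(P));continue
        r=cv2.minAreaRect(P[:,:2].astype(np.float32)); c=P.mean(0)
        uu,ss,vv=np.linalg.svd(P[:,:2]-c[:2],full_matrices=False); print(nm,len(P),c,"dir",np.degrees(np.arctan2(*(vv[0][::-1]*np.sign(vv[0][0])))),r,np.percentile((P[:,:2]-c[:2])@vv[0],[0,2,98,100]),np.percentile(P[:,2],[5,50,95]))
    P=sel(.5,1.1,-.4,.1,.195,.212); 
    r=cv2.minAreaRect(P[:,:2].astype(np.float32)); print("roof",len(P),r,cv2.boxPoints(r),np.median(P[:,2]))
    # front face
    P=sel(.5,1,-.4,.1,.01,.19); print("face",len(P),P.min(0),P.max(0))
E
```

```text
top bench z 0.0011084373055652256
door 283 [0.45933341 0.26628865 0.15800594] dir -2.8421833706970228 ((0.45975273847579956, 0.26688462495803833), (0.0116990115493536, 0.14678414165973663), 86.76046752929688) [-0.07375279 -0.07074155  0.07032082  0.07303751] [0.15201074 0.15855981 0.16150997]
mid 219 [0.45739093 0.21429029 0.1481701 ] dir -3.133706531837104 ((0.4586992859840393, 0.2148956060409546), (0.01139754243195057, 0.12760624289512634), 87.15284729003906) [-0.06509702 -0.06339187  0.05999238  0.06253968] [0.14227709 0.14862426 0.15136911]
right 236 [0.44772749 0.16293897 0.14840304] dir -3.1127394538005713 ((0.4479641616344452, 0.1635010689496994), (0.0106287756934762, 0.14514899253845215), 86.83406829833984) [-0.07277633 -0.07002033  0.06989095  0.07236979] [0.14395197 0.14869758 0.15161342]
roof 7204 ((0.7296242117881775, -0.1714036762714386), (0.2427911013364792, 0.20835953950881958), 86.01830291748047) [[ 0.6172664  -0.2852722 ]
 [ 0.8251231  -0.29974023]
 [ 0.841982   -0.05753514]
 [ 0.63412535 -0.04306713]] 0.2075400646160701
face 1150 [ 0.61002117 -0.28335942  0.01018295
[... 487 characters left out ...]
828), 87.13299560546875) [-0.06884982 -0.06632962  0.06013388  0.06174624] [0.14533358 0.14928205 0.15219742]
right 253 [0.45399186 0.16364075 0.14885612] dir -2.906086569971581 ((0.4495537281036377, 0.16362394392490387), (0.010255864821374416, 0.1505020558834076), 87.14446258544922) [-0.0796842  -0.0752594   0.06953402  0.07081967] [0.14422983 0.1491063  0.15192983]
roof 10274 ((0.7300047278404236, -0.1713894158601761), (0.2439507097005844, 0.2091323286294937), 86.08274841308594) [[ 0.61735    -0.2859363 ]
 [ 0.8259938  -0.30022332]
 [ 0.8426595  -0.05684254]
 [ 0.6340157  -0.04255551]] 0.20792534012925806
face 3674 [ 0.63721764 -0.29577339  0.01012361] [ 0.84641168 -0.04378052  0.18984083]
```

```bash
cat > ov.py <<'E'
import numpy as np,cv2
from h import *
def rz(a): a=np.radians(a); return np.array([[np.cos(a),-np.sin(a),0],[np.sin(a),np.cos(a),0],[0,0,1]])
def circ(r,z): a=np.linspace(0,2*np.pi,40); return np.stack([r*np.cos(a),r*np.sin(a),0*a+z],1)
def boxl(x0,x1,y0,y1,z0,z1):
    L=[np.array([[x0,y0,z],[x1,y0,z],[x1,y1,z],[x0,y1,z],[x0,y0,z]]) for z in(z0,z1)]
    L+=[np.array([[x,y,z0],[x,y,z1]]) for x in(x0,x1) for y in(y0,y1)]; return L
def doorL(): # door_center frame
    L=boxl(-.075,.075,-.005,.005,-.075,.075); o=np.array([.088,0,0])
    for z in(-.058,.037): L+=[circ(.01,z)+o,circ(.01,z+.022)+o,circ(.006,z+.022)+o]
    L.append(np.array([[-.068,.005,.005],[-.056,.005,.005],[-.056,.005,-.035],[-.068,.005,-.035],[-.068,.005,.005]])); return L
def cabL():
    L=boxl(.014,.219,-.21,.03,0,.205)+boxl(.014,.014,-.145,-.02,.04,.17)
    for z in(.05,.145): L+=[circ(.01,z),circ(.005,z+.015),circ(.0015,z+.022)]
    return L
def draw(img,c,L,p,yaw,col,crop,f):
    for l in L:
        q=proj(c,l@rz(yaw).T+p); q=((q-[crop[0],crop[1]]+.5)*f-.5)
        cv2.polylines(img,[np.round(q*16).astype(int)],False,col,1,cv2.LINE_AA,4)
def view(im,c,items,crop,f,fn):
    x0,y0,x1,y1=crop
    a=np.clip(255*(im[y0:y1,x0:x1,::-1]/255.)**.6,0,255).astype(np.uint8)
    a=cv2.resize(a,None,fx=f,fy=f,interpolation=cv2.INTER_CUBIC)
    for L,p,yaw,col in items: draw(a,c,L,np.array(p),yaw,col,crop,f)
    cv2.imwrite(fn,a)
E
python3 - <<'E'
from bench import manip
from ov import *
D=(doorL(),[.4603,.267,.083],-2.95,(0,0,255)); C=(cabL(),[.6198,-.0736,0],-3.95,(0,0,255))
t=np.load("top0.npz")["p"]; s=np.load("scene0.npz")["p"]
ct=manip.get_calibration("top"); cs=manip.get_calibration("scene")
view(t,ct,[D],(130,160,220,245),7,"pics/o1.png")
view(t,ct,[C],(245,70,365,165),6,"pics/o2.png")
view(s,cs,[D],(320,160,410,280),5,"pics/o3.png")
E
```

```text
(no output)
```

View pics/o1.png

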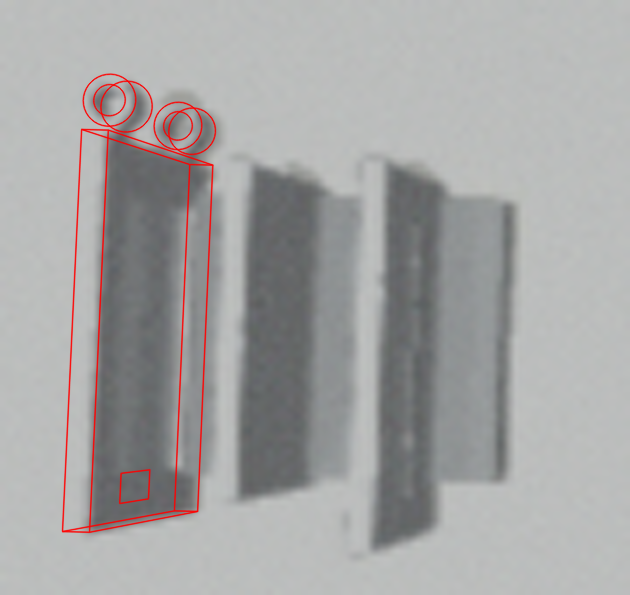

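View pics/o2.png

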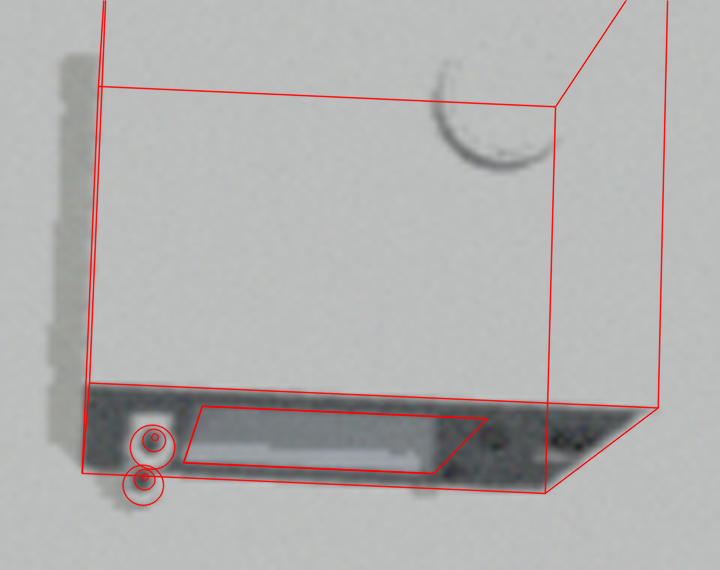

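View pics/o3.png

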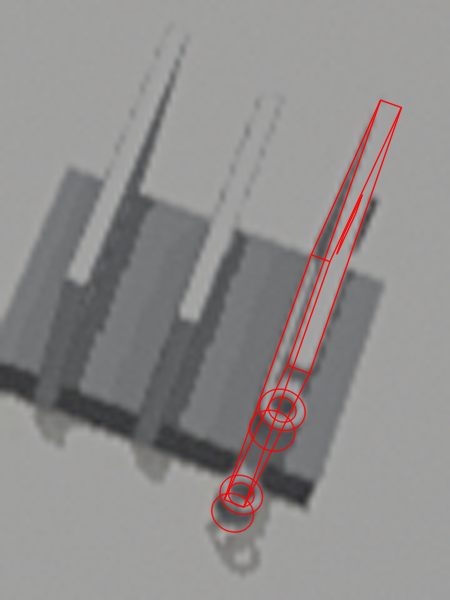

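```bash
cat >> h.py <<'E'
def tool(yaw):
    a=np.radians(yaw); ey=np.array([-np.sin(a),np.cos(a),0]); x=np.array([0,0,-1.]); return np.stack([x,ey,np.cross(x,ey)],1)
def ex(yaw): a=np.radians(yaw); return np.array([np.cos(a),np.sin(a),0])
E
python3 - <<'E'
from bench import manip
from h import *
from ov import view,doorL
c=np.array([.4603,.267,0]); g=c-.02*ex(-2.95)
manip.set_gripper(.38,effort=80)
print(manip.current_grip_width())
manip.move_ptp((g+[0,0,.225]),tool(-2.95))
manip.move_l(g+[0,0,.128],max_speed=.1)
print(manip.current_time(),manip.current_ee_pos(),manip.current_force())
p,d=manip.grab_frame("scene"); view(p,manip.get_calibration("scene"),[],(280,120,410,280),4,"pics/g1.png")
E
```

```text
0.3789728838951294
4.5917 [0.44064109 0.26820689 0.1285349 ] [-0.37843943  0.01593857  0.21806685]
```

View pics/g1.png

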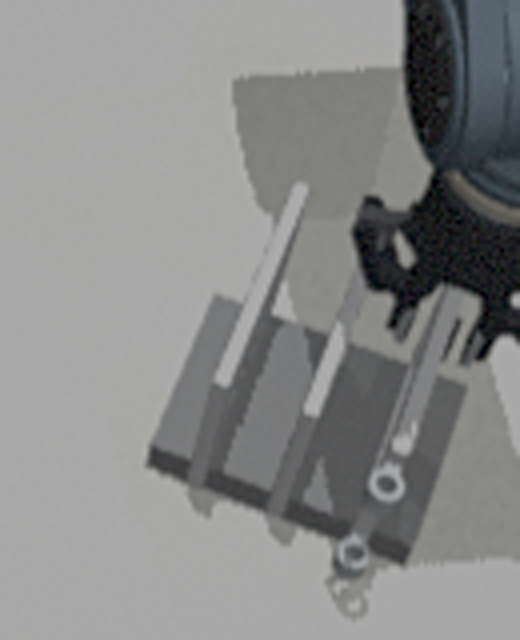

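```bash
python3 - <<'E'
from bench import manip
from h import *
from ov import view,doorL
manip.set_gripper(0,effort=90)
print(manip.current_grip_width(),manip.current_force(),manip.current_ft_torque())
p=manip.current_ee_pos()
manip.move_l(np.array(p)+[0,0,.02],max_speed=.08); print(manip.current_force())
manip.move_l(np.array(p)+[0,0,.175],max_speed=.2)
print(manip.current_time(),manip.current_ee_pos(),manip.current_force(),manip.current_ft_torque(),manip.current_grip_width())
p,d=manip.grab_frame("scene"); g=np.array([.4603,.267,.083+.175])
D=(doorL(),g,-2.95,(0,0,255))
view(p,manip.get_calibration("scene"),[D],(280,120,460,280),4,"pics/g2.png")
p,d=manip.grab_frame("top"); view(p,manip.get_calibration("top"),[D],(60,130,220,260),5,"pics/g3.png")
E
```

```text
0.10300534631039997 [-0.92108023  0.65241927  5.78130472] [ 0.0274042   0.25938729 -0.007715  ]
[-0.27719299 -1.00272747 -3.07605562]
6.3083 [0.4400403  0.26799419 0.3022433 ] [ 0.17759053 -0.37138391 -3.7036646 ] [-0.02153182  0.08204872  0.0312684 ] 0.10336811699024785
```

View pics/g2.png

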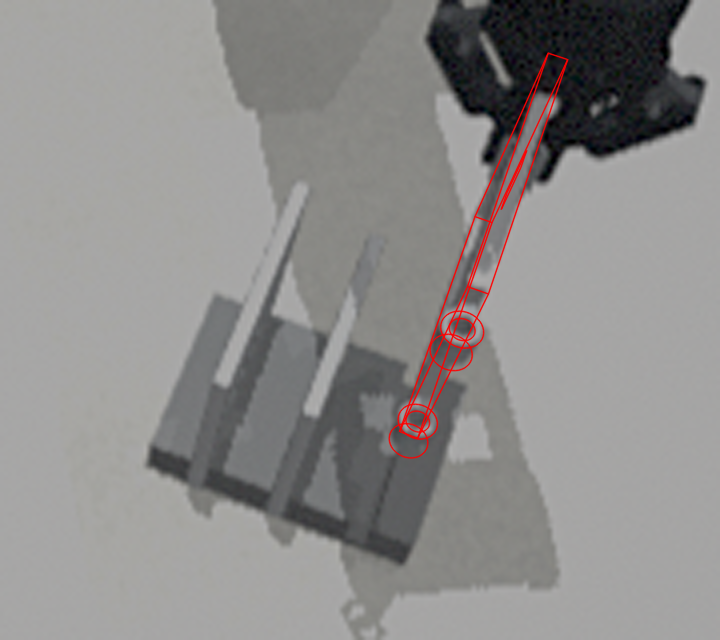

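View pics/g3.png

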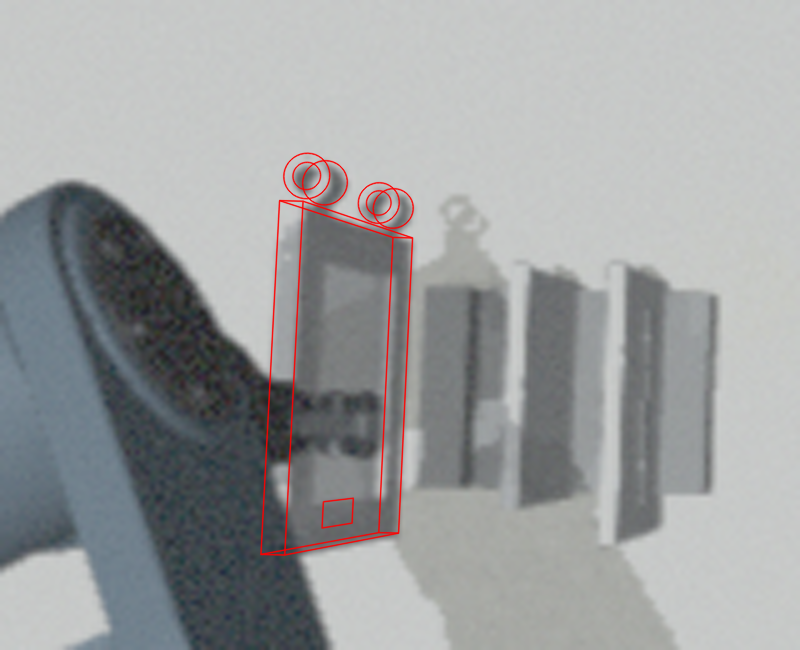

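```bash
python3 - <<'E'
from bench import manip
from h import *
from ov import *
yaw=-3.95; H=np.array([.6198,-.0736,0]); T=H-.1083*ex(yaw)
s=T-.06*ex(yaw)
manip.move_l(s+[0,0,.302],tool(yaw),max_speed=.2)
manip.move_l(s+[0,0,.1935],max_speed=.12)
e=np.array(manip.current_ee_pos()); print(manip.current_time(),e,manip.current_tcp_rot()[:,1],manip.current_force())
dc=e+.0203*ex(yaw)-[0,0,.0455]
D=(doorL(),dc,yaw,(0,0,255)); C=(cabL(),H,yaw,(0,255,0))
for n,cr,f in(("scene",(80,150,350,330),3),("top",(220,100,370,230),5)):
    p,d=manip.grab_frame(n); np.savez(n+"1.npz",p=p,d=d); view(p,manip.get_calibration(n),[D,C],cr,f,f"pics/a_{n}.png"); view(p,manip.get_calibration(n),[],cr,f,f"pics/b_{n}.png")
E
```

```text
9.2583 [ 0.45228026 -0.06205295  0.1941003 ] [ 6.88313339e-02  9.97628292e-01 -1.94281469e-04] [ 0.32659656  0.40056755 -3.59950056]
```

View pics/a_top.png

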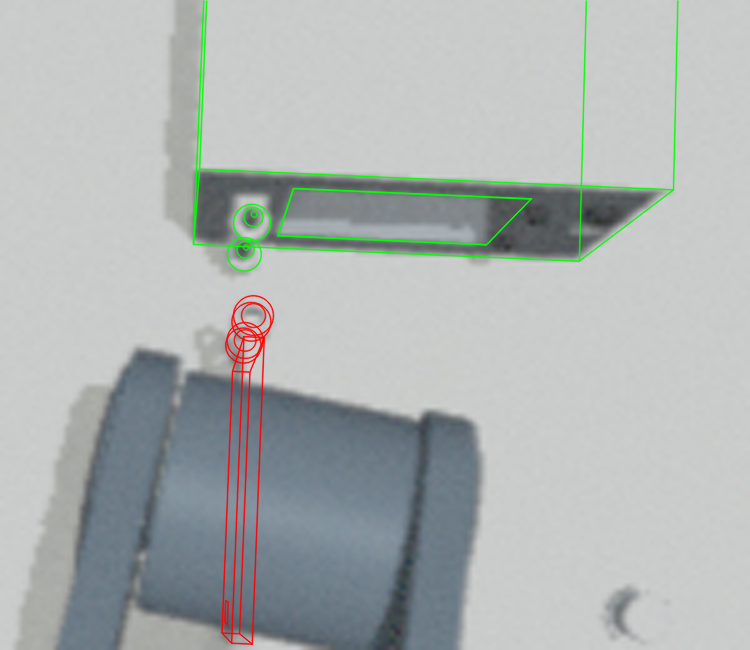

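View pics/b_top.png

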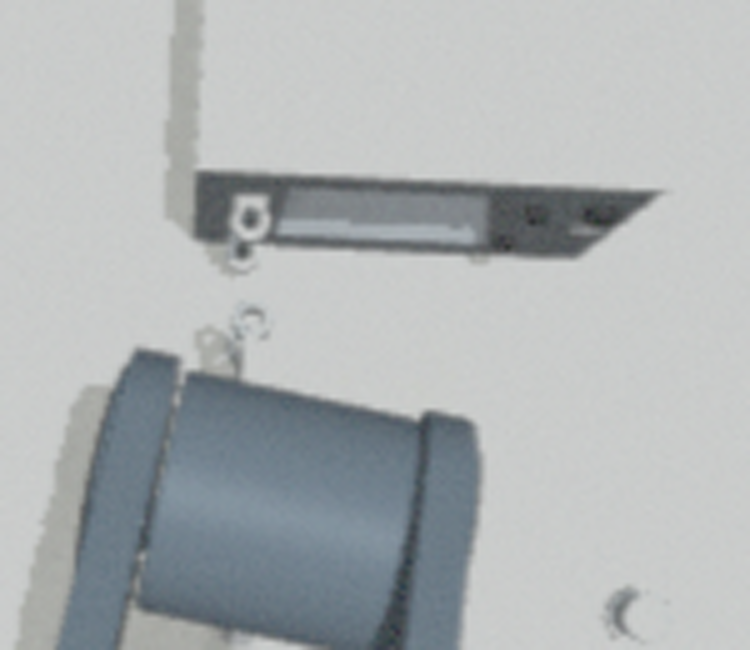

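View pics/a_scene.png

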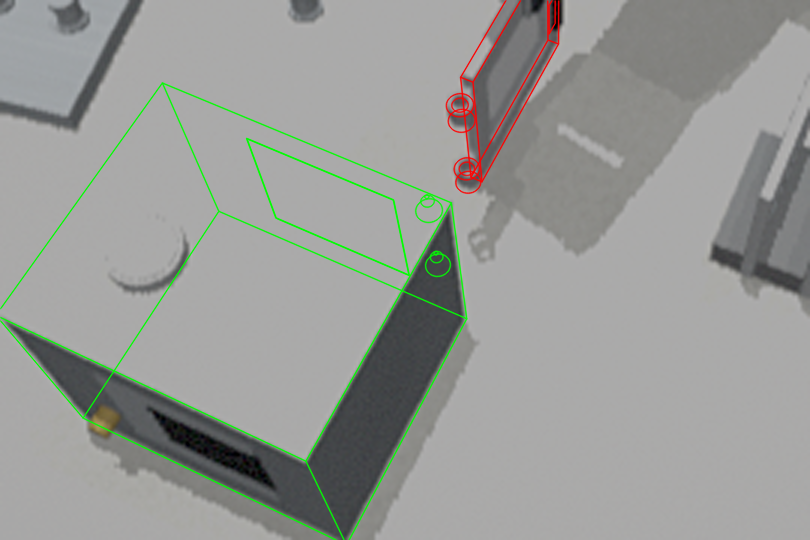

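```bash
python3 - <<'E'
from bench import manip
from ov import *
p=np.load("top1.npz")["p"]; c=manip.get_calibration("top"); yaw=-3.95; H=np.array([.6198,-.0736,0])
e=np.array([ 0.45228026,-0.06205295,0.1941003 ])
D=(doorL(),e+.0203*ex(yaw)-[0,0,.0455],yaw,(0,0,255)); C=(cabL(),H,yaw,(0,200,0))
cr=(255,130,285,175)
view(p,c,[],cr,13,"pics/k1.png");view(p,c,[D,C],cr,13,"pics/k2.png")
cv2.imwrite("pics/k.png",np.hstack([cv2.imread("pics/k1.png"),cv2.imread("pics/k2.png")]))
E
```

```text
(no output)
```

View pics/k.png

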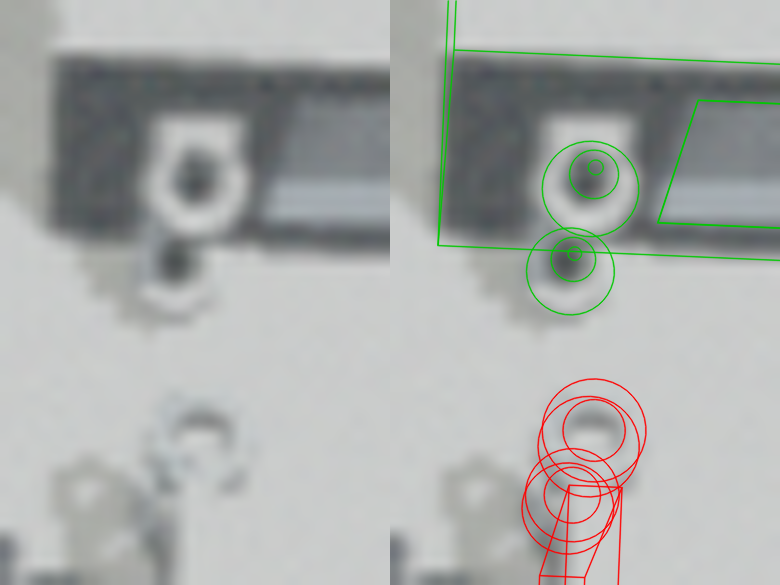

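```bash
cat > st.py <<'E'
import numpy as np
yaw=-3.95; H=np.array([.6198,-.0726,0]); A=.0191
E
python3 - <<'E'
from bench import manip
from ov import *; from st import *
T=H-(.088+A)*ex(yaw)
manip.move_l(T-[.0,0,-.1935],max_speed=.06)
e=np.array(manip.current_ee_pos()); print(T,manip.current_time(),e,manip.current_force())
D=(doorL(),e+A*ex(yaw)-[0,0,.0455],yaw,(0,0,255)); C=(cabL(),H,yaw,(0,200,0))
n="top";c=manip.get_calibration(n);p,d=manip.grab_frame(n); np.savez(n+"2.npz",p=p,d=d)
cr=(255,125,285,170)
view(p,c,[],cr,13,"pics/m1.png");view(p,c,[D,C],cr,13,"pics/m2.png")
cv2.imwrite("pics/m.png",np.hstack([cv2.imread("pics/m1.png"),cv2.imread("pics/m2.png")]))
n="scene";c=manip.get_calibration(n);p,d=manip.grab_frame(n);view(p,c,[D,C],(190,130,290,260),5,"pics/ms.png")
E
```

```text
[ 0.51295441 -0.06522232  0.        ] 10.525 [ 0.51266773 -0.06520565  0.1934857 ] [-0.09665105  0.40930569 -4.72099857]
```

View pics/m.png

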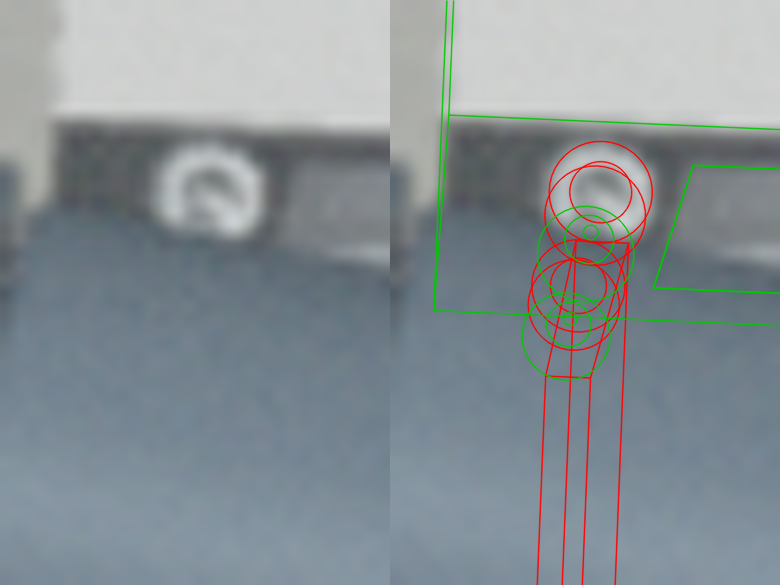

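View pics/ms.png

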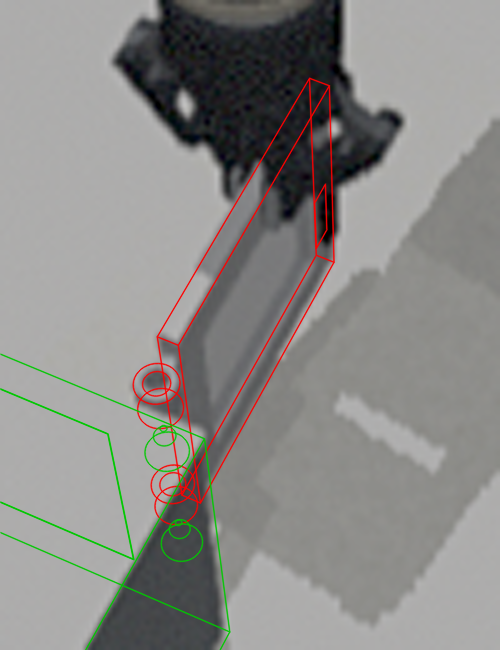

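```bash
sed -i 's/H=np.array(\[.6198/H=np.array([.6194/' st.py; python3 - <<'E'
from bench import manip
from ov import *; from st import *
T=H-(.088+A)*ex(yaw); zh=.1535
manip.move_l(T+[0,0,zh+.025],max_speed=.05)
print(manip.current_time(),manip.current_ee_pos(),manip.current_force())
for dz in (.022,.020,.018,.016,.014,.012,.010):
    manip.move_l(T+[0,0,zh+dz],max_speed=.03)
    e=np.array(manip.current_ee_pos());f=np.array(manip.current_force()); print(dz,np.round(manip.current_time(),2),np.round((e-T)*1e3,2),np.round(f,1),np.round(manip.current_ft_torque(),2))
    if abs(f[0])>10 or abs(f[1])>10 or f[2]>8: print("stop");break
E
```

```text
11.075 [ 0.51240277 -0.06518601  0.17816416] [ 0.96752523 -0.73311733 -3.82354202]
0.022 11.32 [-2.0000e-02  2.0000e-02  1.7544e+02] [ 0.4  0.2 -3.9] [-0.03  0.07  0.01]
0.02 11.58 [-4.0000e-02 -1.0000e-02  1.7342e+02] [ 0.   0.  -3.9] [ 0.03  0.12 -0.01]
0.018 11.82 [-6.0000e-02  2.0000e-02  1.7141e+02] [ 0.3 -0.1 -4.1] [-0.04  0.08  0.01]
0.016 12.08 [0.000e+00 2.000e-02 1.694e+02] [-0.   0.2 -3.4] [-0.    0.08  0.02]
0.014 12.32 [ 1.6000e-01 -3.0000e-02  1.6747e+02] [ 0.5 -0.  -4. ] [-0.02 -0.16 -0.01]
0.012 12.58 [ 1.4000e-01 -3.0000e-02  1.6546e+02] [ 1.3 -0.8 -5.2] [-0.04 -0.25  0.  ]
0.01 12.82 [ 1.4000e-01 -4.0000e-02  1.6345e+02] [ 2.3 -0.3 -4.7] [-0.03 -0.39 -0.03]
```

```bash
python3 - <<'E'
from bench import manip
from ov import *; from st import *
T=H-(.088+A)*ex(yaw); zh=.1535; off=np.array([.0003,0,0])
for dz in (.009,.007,.005,.003,.001,-.0005,-.0015,-.0025,-.0035):
    manip.move_l(T+off+[0,0,zh+dz],max_speed=.03)
    e=np.array(manip.current_ee_pos());f=np.array(manip.current_force()); print(dz,np.round(manip.current_time(),2),np.round((e-T)*1e3,2),np.round(f,1),np.round(manip.current_ft_torque(),2),np.round(off*1e3,2))
    if f[2]>6 or max(abs(f[:2]))>20: print("stop");break
    off[:2]+=np.clip(f[:2]*.0001,-.0004,.0004)
E
```

```text
0.009 13.08 [  0.23  -0.   162.42] [ 1.8 -0.3 -3.8] [-0.05 -0.2   0.  ] [0.3 0.  0. ]
0.007 13.32 [  0.36   0.   160.32] [ 1.1 -1.3 -3.2] [-0.04 -0.09 -0.02] [ 0.48 -0.03  0.  ]
0.005 13.58 [ 4.5000e-01 -1.3000e-01  1.5832e+02] [ 0.7  0.2 -4.8] [-0.04 -0.01 -0.01] [ 0.59 -0.16  0.  ]
0.003 13.82 [ 5.3000e-01 -1.1000e-01  1.5633e+02] [-0.4  0.5 -3.4] [-0.06  0.13 -0.03] [ 0.66 -0.14  0.  ]
0.001 14.08 [ 5.2000e-01 -6.0000e-02  1.5436e+02] [-1.1  0.6 -4.2] [-0.03  0.08  0.02] [ 0.62 -0.1   0.  ]
-0.0005 14.32 [ 8.3000e-01 -9.0000e-02  1.5324e+02] [-0.4  0.3 -1.8] [-0.04 -0.26 -0.05] [ 0.51 -0.04  0.  ]
-0.0015 14.58 [ 8.7000e-01 -8.0000e-02  1.5259e+02] [-2.6 -0.3  5.5] [-0.04 -0.21  0.01] [ 0.47 -0.01  0.  ]
-0.0025 14.82 [ 7.8000e-01 -1.5000e-01  1.5209e+02] [-5.6  0.9 11.1] [ 0.07 -0.11  0.02] [ 0.21 -0.04  0.  ]
stop
```

```bash
python3 - <<'E'
from bench import manip
from ov import *; from st import *
T=H-(.088+A)*ex(yaw); zh=.1535
manip.move_l(T+[.0006,-.0001,zh-.0008],max_speed=.03); print(manip.current_force())
manip.set_gripper(.38); manip.dwell(.3); print(manip.current_force(),manip.current_grip_width(),manip.current_time())
e=np.array(manip.current_ee_pos())
manip.move_l(e+[0,0,.07],max_speed=.12); manip.dwell(.2)
print(manip.current_force(),manip.current_qpos(),manip.current_time())
D=(doorL(),H-.088*ex(yaw)+[0,0,.108],yaw,(0,0,255))
for n,cr,f in(("top",(220,110,350,220),6),("scene",(190,110,310,260),4)):
    c=manip.get_calibration(n);p,d=manip.grab_frame(n);view(p,c,[D],cr,f,f"pics/r_{n}.png")
E
```

```text
[-0.88396162 -0.11165333  3.32336922]
[ 0.06730883 -0.76350687 -0.13050872] 0.3774308132137826 15.7333
[-0.60666785  0.99994239 -0.22297338] [-2.16728065e-01  3.02017878e-01  1.74560646e+00 -1.75185559e-05
  1.09526735e+00 -1.71850782e+00] 16.6667
```

View pics/r_top.png

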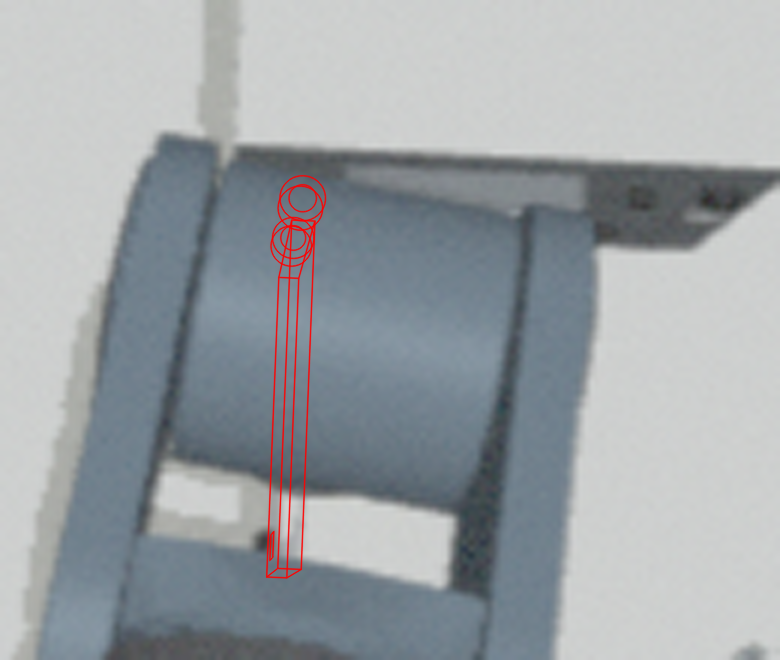

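View pics/r_scene.png

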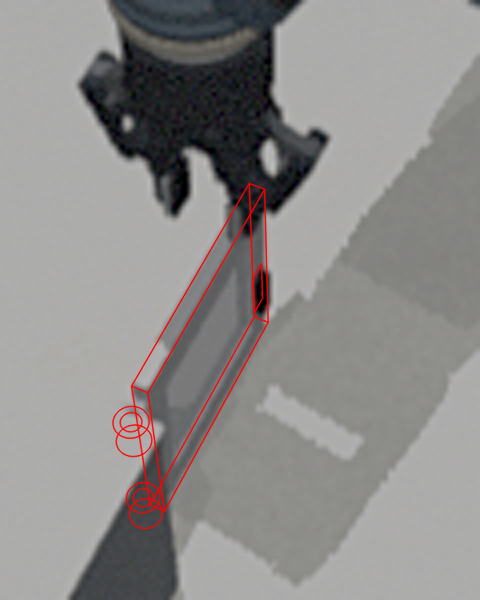

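```bash
cat > push.py <<'E'
from bench import manip
from ov import *; from st import *
Rc=rz(yaw); r=.122
def P(phi,gap,z):
    a=np.radians(phi); h=.0145*np.cos(a)+.011*np.sin(a)
    return H+Rc@(r*np.array([-np.cos(a),-np.sin(a),0])+(.005+h+gap)*np.array([-np.sin(a),np.cos(a),0]))+[0,0,z]
def log(t):
    print(t,round(manip.current_time(),2),np.round(manip.current_ee_pos(),4),np.round(manip.current_force(),1))
E
python3 - <<'E'
from push import *
manip.set_gripper(0,effort=30)
manip.move_l(P(0,.03,.222),tool(yaw),max_speed=.15)
manip.move_l(P(0,.03,.152),max_speed=.12); log("down")
manip.move_l(P(0,.005,.152),max_speed=.08); log("near")
for phi in range(0,71,10):
    manip.move_l(P(phi,0,.152),max_speed=.08); log(phi)
for n,cr,f in(("top",(220,110,350,220),6),("scene",(120,110,310,260),4)):
    c=manip.get_calibration(n);p,d=manip.grab_frame(n);view(p,c,[],cr,f,f"pics/s_{n}.png")
E
```

```text
down 18.41 [ 0.5015 -0.0151  0.1525] [ 0.4 -0.1 -0. ]
near 18.88 [ 0.4994 -0.0403  0.1521] [-0.5  0.5  0.2]
0 19.12 [ 0.499  -0.0448  0.152 ] [-0.3 -0.6 -0.2]
10 19.52 [ 0.4958 -0.0649  0.152 ] [-0.1  0.4  0.4]
20 19.93 [ 0.4959 -0.0853  0.1519] [-0.4 -0.5  0.2]
30 20.34 [ 0.4997 -0.1059  0.1519] [0.6 0.6 0.1]
40 20.76 [ 0.5072 -0.1261  0.1519] [ 0.9 -1.  -1.3]
50 21.18 [ 0.5184 -0.145   0.1518] [ 0.5 -0.5  0.4]
60 21.62 [ 0.5331 -0.1616  0.1518] [-0.4 -0.   0.2]
70 22.06 [ 0.5511 -0.1757  0.1518] [-0.6  0.8  0.1]
```

View pics/s_top.png

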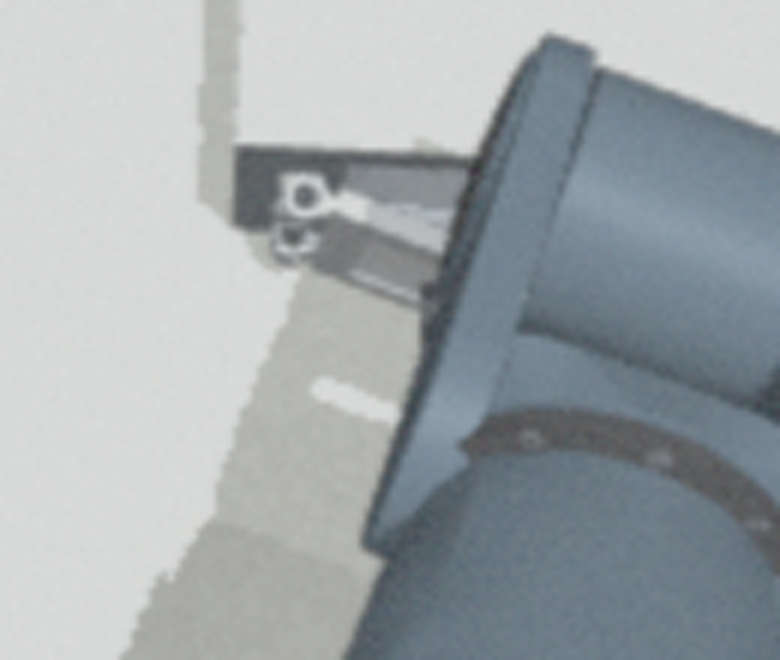

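View pics/s_scene.png

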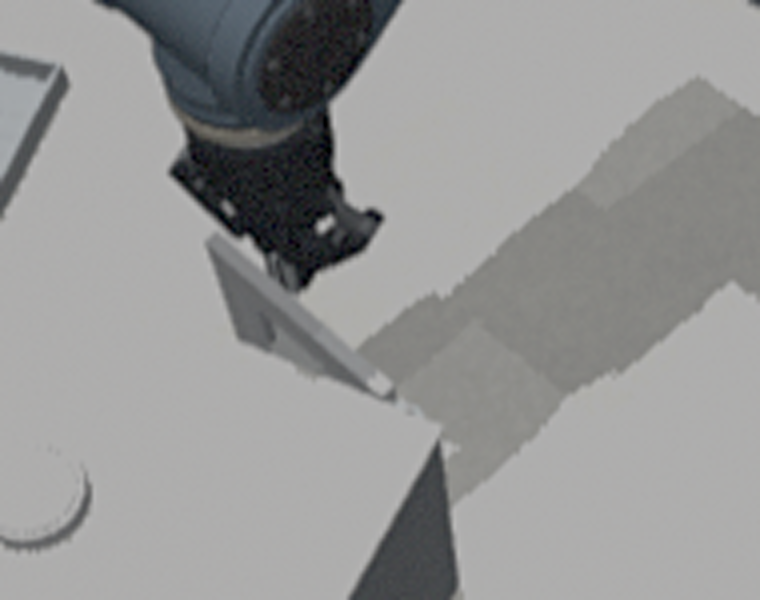

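```bash
python3 - <<'E'
from push import *
for phi in (78,85): manip.move_l(P(phi,0,.152),max_speed=.06); log(phi)
g=0.004
while g>-.014:
    manip.move_l(P(90,g,.152),max_speed=.02); f=manip.current_force(); log(round(g,4))
    if f[0]<-7: break
    g-=.0015
manip.dwell(.3); log("hold")
for n,cr,f in(("top",(220,110,350,220),6),("scene",(120,110,310,260),4)):
    c=manip.get_calibration(n);p,d=manip.grab_frame(n);view(p,c,[],cr,f,f"pics/t_{n}.png")
E
```

```text
78 22.62 [ 0.5678 -0.1848  0.1518] [-0.4  0.6 -0.2]
85 23.04 [ 0.5834 -0.1904  0.1518] [ 0.5  0.7 -0.2]
0.004 23.59 [ 0.591  -0.1929  0.1519] [-0.1  0.3 -0.4]
0.0025 23.84 [ 0.5926 -0.193   0.152 ] [ 0.1  0.5 -0. ]
0.001 24.09 [ 0.5941 -0.1931  0.152 ] [-0.6 -0.3  0.2]
-0.0005 24.34 [ 0.5951 -0.1932  0.1519] [-4.5  0.8  2.1]
-0.002 24.59 [ 0.5952 -0.1932  0.1519] [-15.5   0.5   8.2]
hold 24.89 [ 0.5952 -0.1932  0.1519] [-14.3   1.4   6.3]
```

View pics/t_scene.png

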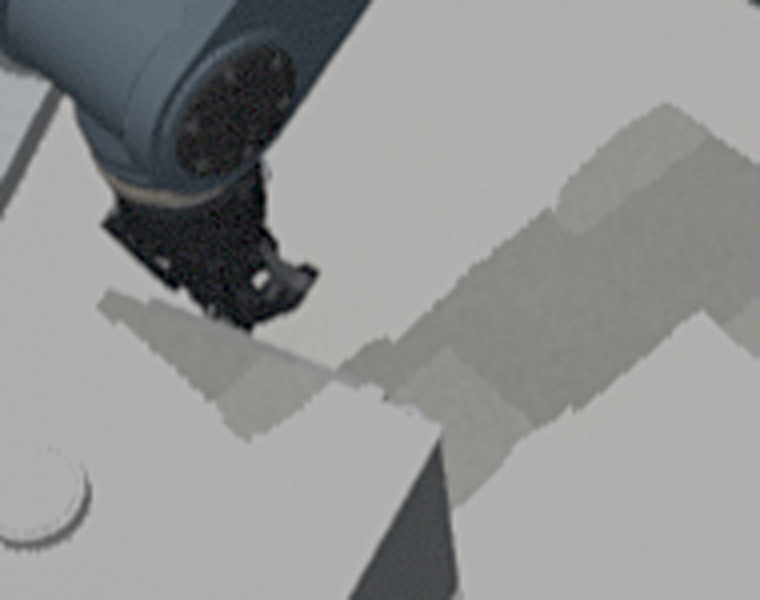

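```bash
python3 - <<'E'
from push import *
manip.move_l(P(90,.02,.152),max_speed=.04); log("off")
manip.move_l(P(90,.10,.152),max_speed=.15)
e=np.array(manip.current_ee_pos()); manip.move_l(e+[0,0,.12],max_speed=.2)
manip.move_ptp([.25,.35,.32],tool(40)); log("clear")
D=(doorL(),H+Rc@np.array([0,-.088,.108]),yaw+90,(0,0,255))
n="top";c=manip.get_calibration(n);p,d=manip.grab_frame(n);cr=(240,110,340,175);np.savez("top9.npz",p=p,d=d)
view(p,c,[],cr,7,"pics/u1.png");view(p,c,[D],cr,7,"pics/u2.png")
cv2.imwrite("pics/u.png",cv2.resize(np.vstack([cv2.imread("pics/u1.png"),cv2.imread("pics/u2.png")]),None,fx=.65,fy=.65))
cv2.imwrite("pics/full9.png",p[:,:,::-1])
E
```

```text
off 25.69 [ 0.5752 -0.1919  0.1521] [0.4 0.2 0.6]
clear 29.25 [0.2505 0.3497 0.3199] [0.1 0.  1.2]
```

View pics/u.png

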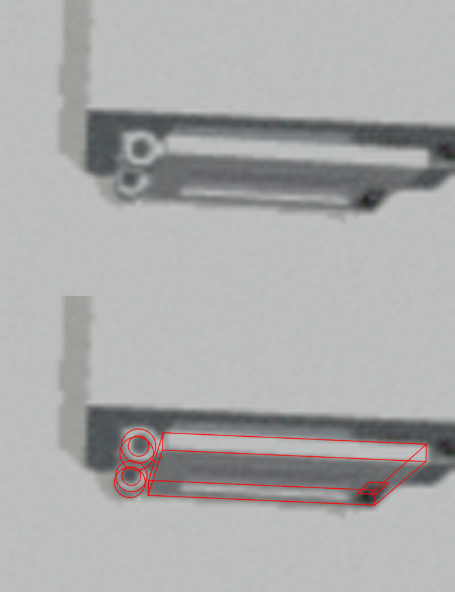

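View pics/full9.png

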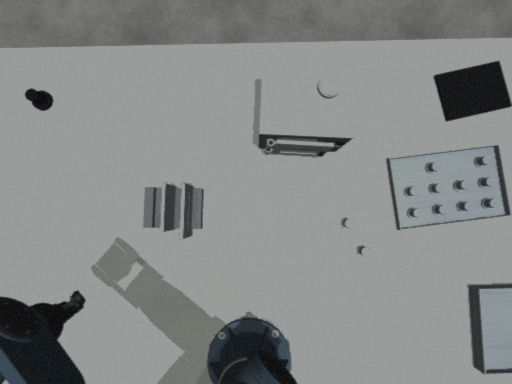

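```bash
python3 - <<'E'
from push import *
W=cloud(manip.get_calibration("top"),np.load("top9.npz")["d"]); C=(W-H)@Rc
m=(C[...,0]>-.02)&(C[...,0]<.012)&(C[...,1]<-.02)&(C[...,1]>-.17)&(C[...,2]>.176)&(C[...,2]<.192)
Q=C[m]; print(len(Q),np.median(Q,0),np.polyfit(Q[:,1],Q[:,0],1),Q[:,1].min(),np.percentile(Q[:,2],[10,50,90]))
manip.sign_off()
E
```

```text
237 [-0.00063919 -0.08991314  0.18246677] [0.00903895 0.00039512] -0.1634237928352917 [0.17891418 0.18246677 0.18501724]
the job is handed in; nothing more can be done
```

The door is hanging on both pins and shut against its bumpers, and the job is handed in. The last clock reading, before hand-in, was about 29 s of the 67 s allowed. `sign_off` reports no verdict, so the results below are my own checks.

**What I did**
- I gripped the door by its top edge and lifted it clear of the rack.
- I brought the lower knuckle in from the front, 40 mm above its pin, and lowered the door in small steps, watching the force. It seated at the expected height, and I let go with it resting on the pins.
- I then pushed the outer face round with the closed fingers until it hit a firm stop (about 15 N), and backed the arm away.

**What the last checks showed**
- **Shut:** the door's mid-plane is within 1 mm of the cabinet's x = 0 plane at mid-width. Extrapolated to the free edge it is about 1 mm out, against the 18 mm allowed. The free edge is at y = -163 mm.
- **Fully down:** the door's top measured 182.5 mm high, against 183 mm when fully home. In the picture both knuckles sit over their pins.
- **Plates and fittings:** the final top picture shows both plates and both fittings where they were at the start. I compared these by eye, not by measurement.
- **Arm:** it was parked clear of everything before hand-in.

No check failed. One small disagreement came up on the way: before seating, the camera and model positions differed by 1–2 mm. I corrected for this from the pictures and then from the forces while lowering.

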